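# Close the bench gauge on an extension tube

### The arm

A 6-joint arm with a two-finger parallel gripper is mounted at the origin on the work surface. World frame = base frame: x ahead of the robot, y to its left, z up, the work surface at z = 0. Lengths are in m, angles in rad, forces in N, time in s.
With the tool pointing down it reaches from about 0.35 to 0.85 m from the base axis. Payload 8.1 kg.
Tool frame: the origin (TCP) lies midway between the tips of the shut fingers; the grasp point (between the pads) lies 19 mm behind it; z points along the fingers, y is the direction in which the jaws open and shut (so a half turn about z gives the same grasp; the last joint's range is limited). The gripper opens to 85 mm and grips with 20 to 120 N. Pads are 22 mm wide; open, the fingers measure 114 mm over their backs; the gripper's body (76 mm by 85 mm) begins 54 mm behind the grasp point. The pads swing forward as they close: fully open they stand 13 mm farther back than shut.
Start: joints at [-0.085, 0.13, 1.488, -0, 1.523, -0.085], TCP at [0.6, 0, 0.231] pointing down, gripper open.
Joint ranges: [-2.96, 2.96], [-0.89, 2.26], [0.02, 2.5], [-1.34, 4.48], [0, 2.73], [-2.66, 2.66]. Speed limits (rad/s): [2.39, 2.39, 2.79, 3.14, 3.14, 3.14].

### API

Orientations are given as a rotation vector (axis times angle).
In Python, from workcell import manip gives the robot as it stands. The module is installed in compiled form; this text tells all that it offers. Calls block until the motion is done:
- manip.goto(position, orientation): joint-space move of the TCP to a pose.
- manip.move_l(position, vel=0.15, rotation=None): straight line of the TCP; rotation=None keeps the orientation; vel is the mean speed in m/s.
- manip.movej(angles): joint-space move.
- manip.gripper_to(opening): opening from 0.0 (shut) to 1.0 (fully open); the grip force is fixed at half the most; returns when the fingers have stopped.
- manip.pause(seconds).
- manip.solve_ik(position, orientation): joint angles nearest the present ones, or None.
- manip.capture(name): name is "scene" or "side" or "wrist"; returns a dict with "image" (420x560x3 uint8, red, green, blue), "z_map" (420x560 float32, m along the optical axis (not along the pixel's ray), 0 where there is no reading), "vfov" (degrees; the focal length in pixels is half the picture's height over the tangent of half this angle, whatever the lens; pixels are square), "cx", "cy" (the principal point, pixels), "world_from_camera" (4x4, takes a point from camera to world coordinates). Camera axes: x right, y down, z forward; pixel columns grow to the right and rows downward; lengths in m; the calibration is good to about 2 mm. A picture is of the moment at which its call begins.
A pose or a line that the arm cannot do raises manip.IKError and nothing moves.
- manip.close_job(): hands the job in, once; it reports no verdict.
Readings, each from a call of its own:
- manip.get_t(): time.
- manip.get_qpos(): joint angles.
- manip.get_qd(): joint speeds.
- manip.get_joint_torque(): joint torques, N m.
- manip.get_tool_pos(): TCP position.
- manip.get_eef_rot(): TCP orientation.
- manip.get_wrist_force(): force on the tool from outside, world axes, zero at the start.
- manip.get_wrist_torque(): the same for the moment, N m.
- manip.get_opening(): opening from 0.0 (shut) to 1.0 (fully open).
Only numpy, scipy, OpenCV 4.12 (cv2) and the standard library are available. Lean on these libraries where they do the work, as an engineer would, in place of code of your own. Each camera call takes 0.05 s, during which the arm holds its last target.

### The job

Stand the plain aluminium extension tube upright on the bed of the bench gauge, midway along the jaw pads and between the open jaws, and let go of it. Then slide the moving jaw up by its thumb post until both jaws touch the tube snugly, with a light measuring force of about 3 N and never so hard that the sprung jaw tips out of square. Leave it closed like that with the tube still standing, and do not disturb the other things on the bench.

Things in the scene. Friction and masses are not known exactly. Their poses are not given: they have to be found in the camera images.
- gauge: Bench gauge (a caliper on a base plate), screwed to the table: grey plate 150 x 250 mm, 8 mm thick, its top is the bed (8 mm above the table). Origin: centre of the plate's underside; z up. Its y axis is the sliding direction, its x axis points along the jaws, from the beam towards the jaw tips. An aluminium beam with a scale (top 34 mm above the table) runs along y at x = -35 mm.
- anvil: Fixed steel jaw, 75 mm long, 18 mm tall (2 to 20 mm above the bed). It carries a dark pad (28 mm long in x) that faces +y and is set in or out by a screw behind it: how far it has been set differs every time, 0 to 10 mm to +y of the origin, and no reading tells it; it does not move when pressed. Origin: the middle of the pad's face were it set fully in, at bed level (gauge frame 25, -60, 8 mm). Axes as the gauge's; the free space between the jaws lies at +y.
- jaw: Moving steel jaw, the same height as the fixed one, with a pad 28 mm long facing -y. Origin: its pivot, on the beam line, at table level. The pad's face middle is at 60, -20 mm from it (point jaw_pad). Axes parallel to the gauge's while it is square. It is held square by a stiff spring about the vertical pivot: each newton on the pad tips it by 0.0033 rad (the pad yields 0.2 mm per N); tipped by 1.4 degrees (0.025 rad, about 7 N) it is out of square.
- carriage (a joint): Distance in m of the moving pad's face from the origin of the fixed jaw (so the clear opening plus the 0 to 10 mm by which the fixed pad is set out); grows as the jaw slides to the gauge's +y; range 0 to 0.105. The carriage slides with a steady friction of 3 N and stays where it is left.
- thumb (a point): Point to grip on the thumb post: a ribbed upright round post, 18 mm in diameter, standing on the carriage (a block 32 x 36 mm, top 40 mm above the table) and reaching from 40 to 85 mm above the table. The point is on its axis, 68 mm above the table. It lies 60 mm in gauge -x and 20 mm in +y from the face of the moving pad.
- jaw_pad (a point): The middle of the moving pad's face, at bed level.
- tube: Extension tube to be measured: plain bright aluminium cylinder with a dark bore on top, standing upright, 65 mm tall, 30 to 36 mm in diameter (its exact size is what is being gauged), 80 to 170 g. Origin: centre of its underside, z along its axis.
- lens: Bystander: black camera lens, waisted, 44 mm in diameter, 48 mm tall, standing. Origin: centre of its underside.
- jar: Bystander: amber specimen jar with black cap, 48 mm in diameter, 55 mm tall, standing. Origin: centre of its underside.
- cap: Bystander: flat black lens cap, 52 mm in diameter, 12 mm thick, lying flat. Origin: centre of its underside.
Things that resemble listed ones, but are neither listed nor needed, are in the scene too. What is shaped like the tube but yellow is not meant.

How it is judged:
By the outcome, as a careful person would: the job done as asked, in the order asked, and still so for the second after the job is handed in, with the robot touching nothing.
It also fails if it takes over 70 s, if anything falls off the work surface, if the arm or the gripper's body presses on something with over 40 N, if the wrist force passes 120 N, or if a joint passes its speed limit or range.

## Working session

There is one attempt and no reset: what is moved stays moved. The work goes in short steps, each a Python script; the robot and the scene stay as the last script left them, time stands still between calls to the robot, and variables do not carry over. Pictures are saved under pics/ and viewed, and the job is handed in when it is done.

```bash
mkdir -p pics; cat > h.py <<'E'
import numpy as np, cv2
from workcell import manip
def cap(n,f=None):
    c=manip.capture(n)
    if f: cv2.imwrite('pics/'+f,c['image'][:,:,::-1])
    return c
def foc(c): return c['image'].shape[0]/2/np.tan(np.radians(c['vfov'])/2)
def ray(c,u,v):
    T=np.array(c['world_from_camera']);d=np.array([(u-c['cx'])/foc(c),(v-c['cy'])/foc(c),1.]);return T[:3,3],T[:3,:3]@d
def onz(c,u,v,z):
    o,d=ray(c,u,v);return o+d*(z-o[2])/d[2]
def cloud(c):
    h,w=c['z_map'].shape;u,v=np.meshgrid(np.arange(w),np.arange(h));z=c['z_map'];f=foc(c)
    P=np.stack([(u-c['cx'])/f*z,(v-c['cy'])/f*z,z],-1);T=np.array(c['world_from_camera'])
    W=P@T[:3,:3].T+T[:3,3];W[z==0]=np.nan;return W
def proj(c,p):
    T=np.linalg.inv(np.array(c['world_from_camera']));q=T[:3,:3]@np.array(p)+T[:3,3];return q[0]/q[2]*foc(c)+c['cx'],q[1]/q[2]*foc(c)+c['cy']
E
python3 - <<'E'
from h import *
import pickle
print(manip.get_t(),manip.get_eef_rot(),manip.get_tool_pos())
d={}
for n in('scene','side','wrist'):
    c=cap(n,n+'0.png');d[n]=c;print(n,c['vfov'],c['cx'],c['cy'],np.round(c['world_from_camera'],3).tolist())
pickle.dump(d,open('d0.pkl','wb'))
E
```

```text
0.0 [-2.22037482e+00 -2.22044541e+00  1.86384748e-03] [5.99444159e-01 9.74738596e-05 2.30231187e-01]
scene 47.23741766230363 280.081274190951 211.12586817351573 [[-0.496, 0.512, -0.702, 1.229], [0.868, 0.275, -0.413, 0.425], [-0.018, -0.814, -0.581, 0.659], [0.0, 0.0, 0.0, 1.0]]
side 44.72028676473154 276.3307472419758 200.0961304070408 [[-0.953, -0.176, 0.246, 0.258], [-0.302, 0.499, -0.812, 0.925], [0.02, -0.848, -0.529, 0.674], [0.0, 0.0, 0.0, 1.0]]
wrist 66.83841358393492 281.4330137757293 213.51661581851528 [[1.0, 0.001, -0.002, 0.599], [0.0, -0.948, -0.318, 0.082], [-0.002, 0.318, -0.948, 0.373], [0.0, 0.0, 0.0, 1.0]]
```

View pics/scene0.png

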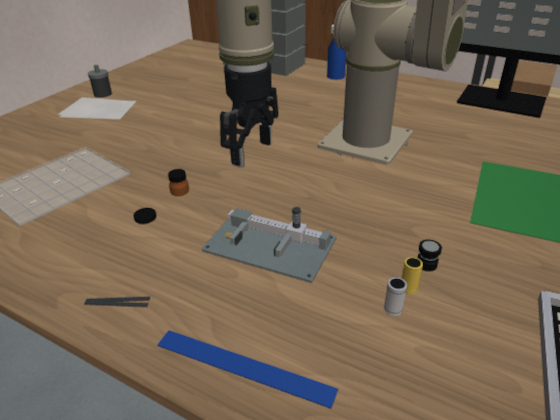

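View pics/side0.png

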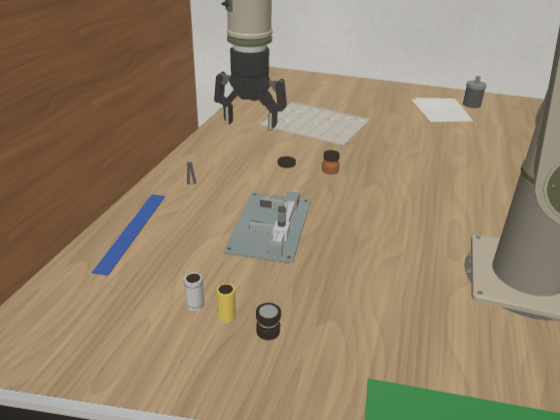

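View pics/wrist0.png

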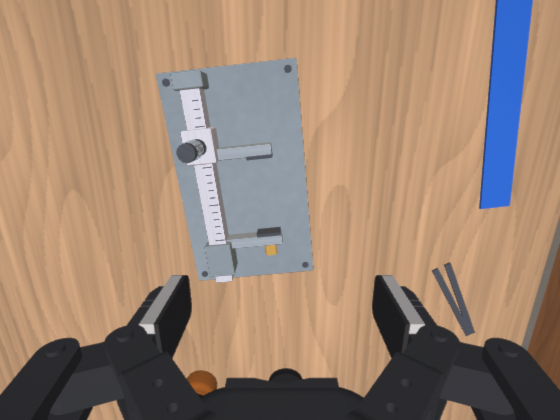

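Tube candidates: the bright aluminium cylinder at scene (396,296) / side (194,291), and the yellow one at scene (412,275) / side (227,303). The aluminium one fits, because the yellow one is excluded by the task text. The gauge is in the wrist view, with its anvil near (255,240), its jaw near (243,150) and its thumb post near (190,152). I'll confirm the tube in a crop.

```bash
python3 - <<'E'
from h import *
import pickle
d=pickle.load(open('d0.pkl','rb'))
a=cv2.resize(d['scene']['image'][235:325,360:450],(390,390),interpolation=2)
b=cv2.resize(d['side']['image'][260:350,170:300],(400,277),interpolation=2)
o=np.zeros((390,800,3),np.uint8);o[:,:390]=a;o[:277,400:]=b;cv2.imwrite('pics/crop.png',o[:,:,::-1])
for n in('scene','side'):
    c=d[n];W=cloud(c);im=c['image'].astype(int)
    # tube top: points 0.045<z
    m=(W[...,2]>0.045)&(W[...,2]<0.085)&(W[...,1]>0.2)&(W[...,0]>0.4)&(W[...,0]<1)
    k,l,s,ce=cv2.connectedComponentsWithStats(m.astype(np.uint8))
    for i in range(1,k):
        if s[i,4]>30:
            P=W[l==i];print(n,s[i],np.round(P.mean(0),4),np.round(P.min(0),3),np.round(P.max(0),3),im[l==i].mean(0).round())
c=d['wrist'];im=c['image'];W=cloud(c)
m=(abs(W[...,2]-0.008)<0.005)&(im[...,0].astype(int)-im[...,2]<10)
m=cv2.morphologyEx(m.astype(np.uint8)*255,cv2.MORPH_OPEN,np.ones((3,3)))
cs,_=cv2.findContours(m,0,2);ct=max(cs,key=cv2.contourArea)
P=np.array([onz(c,u,v,0.008)[:2] for u,v in ct[:,0]])
print(cv2.minAreaRect((P*1000).astype(np.float32)),cv2.minAreaRect(ct))
m2=np.dstack([im[...,::-1]]).copy();cv2.drawContours(m2,[ct],-1,(0,0,255),1)
z=np.clip(W[...,2]*3000,0,255).astype(np.uint8)
cv2.imwrite('pics/w_c.png',cv2.resize(m2[40:300,140:340],None,fx=2.3,fy=2.3))
E
```

```text
scene [419 240  23  16 275] [0.4569 0.3117 0.0485] [0.432 0.29  0.045] [0.477 0.333 0.051] [76. 77. 75.]
scene [404 257  19  21 314] [0.5439 0.3015 0.0605] [0.52  0.284 0.045] [0.557 0.317 0.069] [103.  89.  42.]
scene [387 278  21  21 354] [0.6101 0.2932 0.0609] [0.588 0.276 0.045] [0.623 0.308 0.069] [88. 86. 86.]
side [184 273  19  21 320] [0.6004 0.2982 0.0599] [0.586 0.274 0.045] [0.62  0.311 0.067] [129. 124. 119.]
side [217 284  19  21 330] [0.5342 0.3065 0.06  ] [0.52  0.283 0.045] [0.552 0.319 0.068] [142. 126.  69.]
side [256 303  25  20 374] [0.4532 0.3137 0.0475] [0.432 0.291 0.045] [0.475 0.336 0.051] [103. 103.  95.]
((575.0054931640625, 2.333251953125), (101.93942260742188, 248.49533081054688), 5.76021671295166) ((258.6561584472656, 167.889892578125), (212.65679931640625, 94.42985534667969), 84.5596694946289)<stdin>:22: RuntimeWarning: invalid value encountered in cast
```

View pics/crop.png

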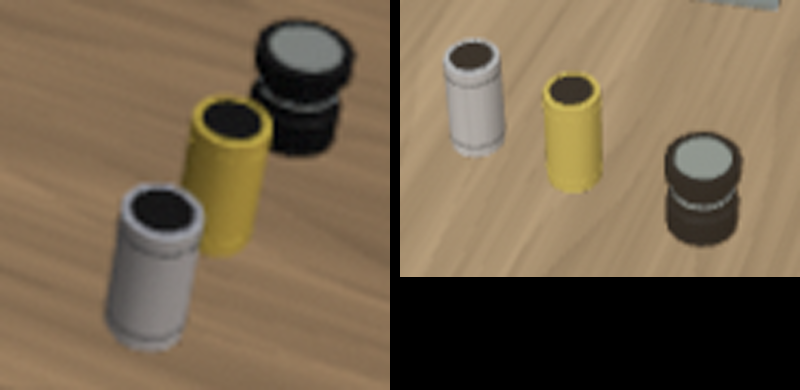

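View pics/w_c.png

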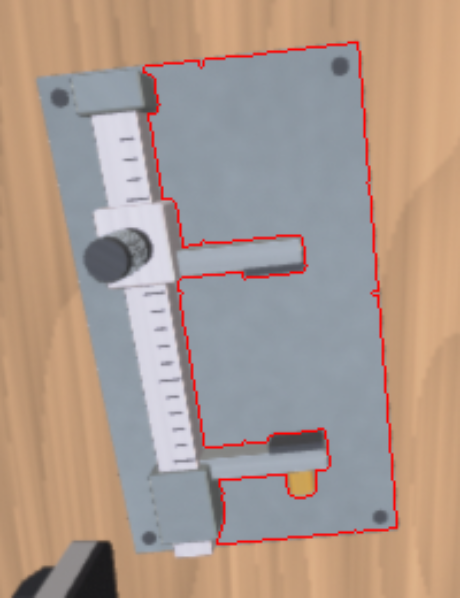

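```bash
python3 - <<'E'
from h import *
import pickle
d=pickle.load(open('d0.pkl','rb'));c=d['wrist']
px=lambda u,v:(140+u/2.3,40+v/2.3)
C={k:onz(c,*px(*q),0.008)[:2] for k,q in dict(TL=(38,78),TR=(358,42),BR=(397,527),BL=(135,553)).items()}
for k in C: print(k,C[k].round(4))
o=np.mean(list(C.values()),0)
yv=(C['TR']-C['BR']);print(np.linalg.norm(yv),np.linalg.norm(C['TR']-C['TL']),np.linalg.norm(C['TL']-C['BL']),np.linalg.norm(C['BR']-C['BL']))
yv=(C['TR']-C['BR'])/np.linalg.norm(yv)
xv=np.array([yv[1],-yv[0]]);print('o',o,'yaw',np.degrees(np.arctan2(xv[1],xv[0])))
def g(p): q=np.array(p[:2])-o; return np.round([q@xv*1e3,q@yv*1e3],1)
# pads: top edge z=.028
for n,q,z in [('anvil pad L',(268,435),.028),('anvil pad R',(327,430),.028),('jawpad L',(245,277),.028),('jawpad R',(304,270),.028),('jaw tip top',(304,236),.028),('post top',(107,260),.085)]:
    print(n,g(onz(c,*px(*q),z)))
from scipy.optimize import least_squares
# tube: silhouette axis - depth points circle fit, r free
for n in('scene','side'):
    W=cloud(d[n]);m=(W[...,2]>.01)&(W[...,2]<.062)&(W[...,1]>.26)&(W[...,1]<.33)&(W[...,0]>.577)&(W[...,0]<.65)
    P=W[m][:,:2];cam=np.array(d[n]['world_from_camera'])[:2,3]
    r=least_squares(lambda p:np.hypot(*(P-p[:2]).T)-p[2],[.605,.297,.0165],loss='soft_l1',f_scale=.001);print(n,r.x,len(P))
    c2=d[n];ms=((W[...,2]>.061)&(W[...,2]<.075)&(W[...,1]>.26)&(W[...,1]<.33)&(W[...,0]>.577)&(W[...,0]<.65)).astype(np.uint8)
    cs,_=cv2.findContours(ms,0,2);ct=max(cs,key=cv2.contourArea)
    Q=np.array([onz(c2,u,v,.065)[:2] for u,v in ct[:,0]])*1000;print(cv2.minEnclosingCircle(Q.astype(np.float32)))
E
```

```text
TL [0.4662 0.1153]
TR [0.6128 0.1303]
BR [ 0.6382 -0.1152]
BL [ 0.4904 -0.132 ]
0.24684566330765573 0.14736345769103298 0.24846717538232427 0.14873579859156735
o [ 5.51871958e-01 -4.09702198e-04] yaw 5.897269793709194
anvil pad L [ 11.9 -53.5]
anvil pad R [ 41.8 -53.8]
jawpad L [11.2 26.8]
jawpad R [39.2 27.2]
jaw tip top [41.  42.8]
post top [-34.2  47.2]
scene [0.60410205 0.29187533 0.01620823] 403
((607.0042724609375, 293.55499267578125), 19.14814567565918)
side [0.60347694 0.2926745  0.01627564] 396
((601.3599853515625, 294.64617919921875), 18.261676788330078)
```

```bash
cat >> h.py <<'E'
from scipy.spatial.transform import Rotation as R
O=np.array([.5519,-.0004]);YAW=np.radians(5.9)
XV=np.array([np.cos(YAW),np.sin(YAW)]);YV=np.array([-XV[1],XV[0]])
def G(x,y,z): return np.r_[O+XV*x/1e3+YV*y/1e3,z]
def rot(a): # tool y along world angle a, pointing down
    y=np.array([np.cos(a),np.sin(a),0]);z=np.array([0,0,-1.]);return R.from_matrix(np.c_[np.cross(y,z),y,z]).as_rotvec()
RA=rot(YAW+np.pi/2);RB=rot(YAW-np.pi/2)
def F(n=10):
    a=[]
    for _ in range(n): a.append(manip.get_wrist_force());manip.pause(.005)
    return np.mean(a,0)
def st(): return 't %.2f'%manip.get_t(),np.round(manip.get_tool_pos(),4),np.round(F(),2),round(manip.get_opening(),3)
E
python3 - <<'E'
from h import *
T=np.array([.6038,.2925])
for r in(RA,RB):
    print([None if q is None else np.round(q,2) for q in(manip.solve_ik(np.r_[T,.15],r),manip.solve_ik(G(25,-31,.15),r),manip.solve_ik(G(-35,60,.05),r))])
q=[manip.solve_ik(np.r_[T,.15],r) for r in(RA,RB)]
now=np.array(manip.get_qpos());i=min((0,1),key=lambda k:abs(q[k]-now).max())
r=(RA,RB)[i];print(i)
manip.goto(np.r_[T,.15],r);c=cap('wrist','w1.png');print(st())
u=proj(c,[*T,.065]);print(u)
manip.move_l(np.r_[T,.028],vel=.12);print(st())
manip.gripper_to(0.);print(st())
manip.move_l(np.r_[T,.11],vel=.12);print(st())
cap('side','s1.png')
E
```

```text
[array([ 0.37,  0.37,  1.36,  0.  ,  1.41, -1.3 ]), array([-0.14,  0.13,  1.64, -0.  ,  1.37, -1.81]), array([ 0.01,  0.07,  1.9 , -0.  ,  1.17, -1.66])]
[array([ 0.37,  0.37,  1.36, -0.  ,  1.41,  1.84]), array([-0.14,  0.13,  1.64, -0.  ,  1.37,  1.33]), array([ 0.01,  0.07,  1.9 , -0.  ,  1.17,  1.48])]
0
('t 1.36', array([0.6044, 0.2914, 0.1505]), array([-0.  ,  0.02,  0.1 ]), 0.996)
(np.float64(281.50704682902676), np.float64(221.04365098296384))
('t 2.61', array([0.6047, 0.2928, 0.0293]), array([ 0.13, -0.06,  0.21]), 0.997)
('t 3.23', array([0.604 , 0.2925, 0.0283]), array([-0.3 , -1.03,  2.84]), 0.372)
('t 4.15', array([0.6032, 0.2923, 0.1089]), array([-0.5 ,  0.24, -2.12]), 0.377)
```

View pics/w1.png

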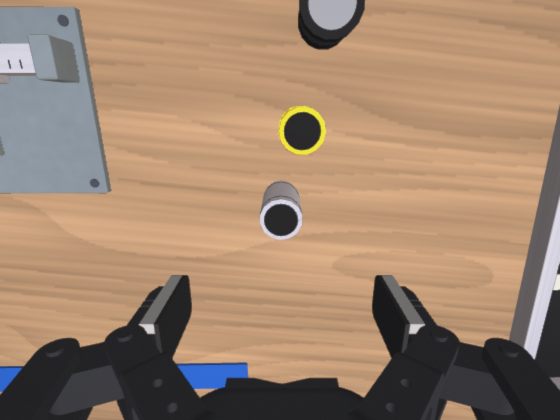

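View pics/s1.png

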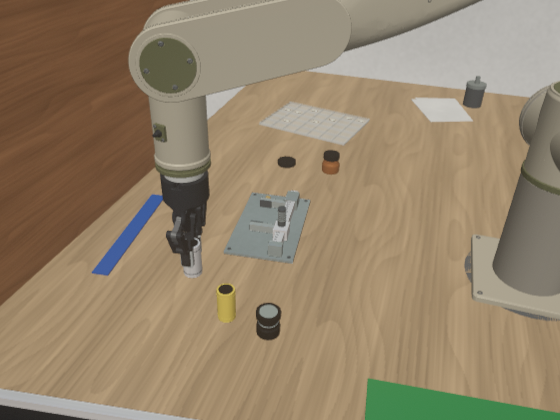

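The wrist picture showed the tube top at (281,219), against a predicted (281.5,221). The side picture shows the tube held at (190,255), with the yellow one untouched at (227,303). Next I'll place it.

```bash
python3 - <<'E'
from h import *
p=manip.get_tool_pos();manip.move_l(np.r_[p[:2],.15],vel=.2)
manip.move_l(G(25,-31,.15),vel=.2,rotation=RA);manip.pause(.2);print(st(), G(25,-31,.15))
manip.move_l(G(25,-31,.045),vel=.1);manip.pause(.3);print(st());f0=F()
cap('side','s2.png');cap('scene','sc2.png')
for z in np.arange(.0435,.030,-.0008):
    manip.move_l(G(25,-31,z),vel=.02);f=F();print(round(z,4),np.round(f-f0,2),np.round(manip.get_tool_pos(),4))
    if f[2]-f0[2]>2.5: break
print(st())
E
```

```text
('t 6.59', array([ 0.58 , -0.028,  0.15 ]), array([-0.25,  0.43, -1.67]), 0.373) [ 0.57995414 -0.02866597  0.15      ]
('t 8.18', array([ 0.5803, -0.0287,  0.0454]), array([ 0.11,  0.01, -1.8 ]), 0.376)
0.0435 [0.24 0.24 0.22] [ 0.5799 -0.0286  0.0434]
0.0427 [-0.04  0.35 -0.31] [ 0.5799 -0.0287  0.0427]
0.0419 [0.19 0.16 0.3 ] [ 0.5799 -0.0287  0.0419]
0.0411 [-0.04  0.37  0.04] [ 0.5799 -0.0286  0.041 ]
0.0403 [ 0.23  0.14 -0.38] [ 0.5799 -0.0286  0.0403]
0.0395 [0.18 0.19 0.01] [ 0.5799 -0.0287  0.0395]
0.0387 [ 0.5   0.36 -0.04] [ 0.58   -0.0287  0.0387]
0.0379 [0.16 0.04 0.13] [ 0.5799 -0.0286  0.0379]
0.0371 [ 0.23  0.36 -0.29] [ 0.5799 -0.0287  0.0371]
0.0363 [0.64 0.29 0.4 ] [ 0.58   -0.0287  0.0364]
0.0355 [-2.35  0.49  6.68] [ 0.5802 -0.0287  0.0363]
('t 12.11', array([ 0.5802, -0.0287,  0.0363]), array([-2.71,  0.29,  5.11]), 0.373)
```

View pics/s2.png

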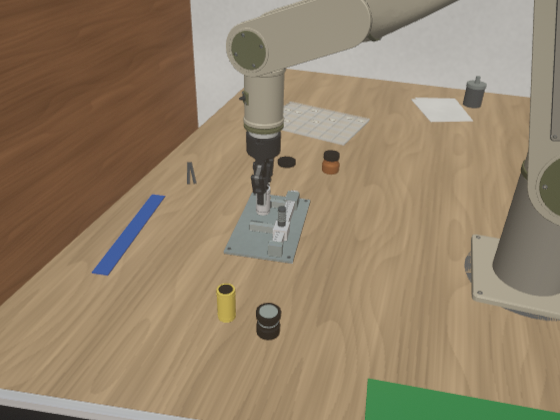

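View pics/sc2.png

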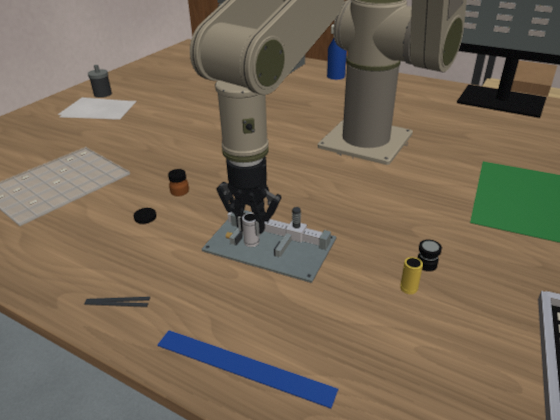

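Side shows the tube held over the bed at (263,205), between the jaws. Contact came at TCP z 36.3 mm, the pick height plus 8 mm, so it is on the bed. I'll release, lift and look.

```bash
python3 - <<'E'
from h import *
manip.move_l(G(25,-31,.0363),vel=.02);print(st())
manip.gripper_to(.7);print(st())
manip.move_l(G(25,-31,.14),vel=.1)
manip.move_l(G(45,-10,.20),vel=.2)
import pickle
d={n:cap(n,n+'3.png') for n in('wrist','side','scene')};pickle.dump(d,open('d3.pkl','wb'));print(st())
c=d['wrist']
for p in [(25,-31,.073),(25,-60+6.3,.028),(25,27,.028),(-35,47,.085)]: print(p,np.round(proj(c,G(*p)),1))
from scipy.optimize import least_squares
for n in('side','scene'):
    W=cloud(d[n]);q=(W[...,:2]-O);gx=q@XV*1e3;gy=q@YV*1e3
    m=(W[...,2]>.034)&(W[...,2]<.07)&(abs(gx-25)<25)&(abs(gy+31)<25)
    P=np.c_[gx[m],gy[m]]
    r=least_squares(lambda p:np.hypot(*(P-p[:2]).T)-p[2],[25,-31,16],loss='soft_l1',f_scale=1);print(n,'tube',r.x.round(1))
    m=(W[...,2]>.05)&(W[...,2]<.08)&(abs(gx+35)<16)&(gy>25)&(gy<70)
    P=np.c_[gx[m],gy[m]]
    r=least_squares(lambda p:np.hypot(*(P-p[:2]).T)-9,[-35,47],loss='soft_l1',f_scale=1);print('post',r.x.round(1))
E
```

```text
('t 12.44', array([ 0.5801, -0.0287,  0.0363]), array([-0.4 ,  0.06,  0.59]), 0.375)
('t 12.91', array([ 0.58  , -0.0287,  0.0363]), array([ 0.27, -0.18, -0.04]), 0.696)
('t 14.81', array([ 0.5965, -0.0059,  0.198 ]), array([-0.1 ,  0.04, -0.18]), 0.694)
(25, -31, 0.073) [256.2 183.1]
(25, -53.7, 0.028) [236.9 172.8]
(25, 27, 0.028) [317.6 172.9]
(-35, 47, 0.085) [354.5 110.4]
side tube [ 24.5 -29.1  15.8]
post [-34.8  48.3]
scene tube [ 25.7 -30.2  15.9]
post [-34.2  47.3]
```

View pics/wrist3.png

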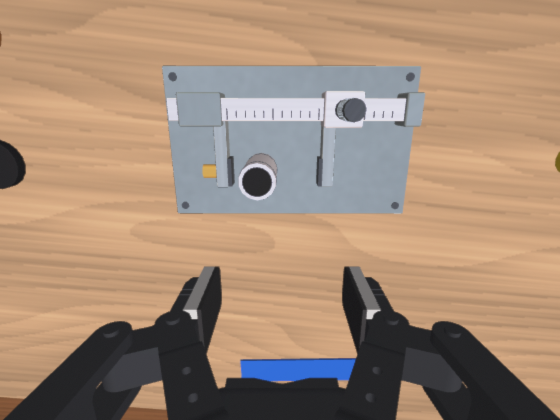

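The wrist view shows the tube standing alone at (257,180) between the pads, and both fits agree with the target position. Next I'll straddle the post and push with fine force steps.

```bash
python3 - <<'E'
from h import *
manip.gripper_to(.6)
manip.move_l(G(-35,47.5,.14),vel=.2);manip.move_l(G(-35,47.5,.046),vel=.12);print(st())
manip.gripper_to(.27);manip.pause(.2);f0=F(30);print(st())
cap('scene','sc4.png')
def fy(n=15): return (F(n)-f0)[:2]@YV
gy=lambda: (np.array(manip.get_tool_pos())[:2]-O)@YV*1e3
y=47.5
manip.move_l(G(-35,44,.046),vel=.03);print('touch',gy(),fy())
manip.move_l(G(-35,35,.046),vel=.05);print(gy(),fy())
manip.move_l(G(-35,8,.046),vel=.05);print(gy(),fy(),st())
cap('wrist','w4.png')
E
```

```text
('t 16.80', array([0.513 , 0.0431, 0.0468]), array([ 0.17, -0.16,  0.13]), 0.602)
('t 17.72', array([0.5122, 0.0433, 0.046 ]), array([-0.12,  0.01, -0.22]), 0.271)
touch 43.75418200716454 0.18088822558428283
34.41759638674586 0.028242453005919963
7.426408069660629 -0.05076790393361749 ('t 19.52', array([0.5163, 0.0038, 0.046 ]), array([0.03, 0.01, 0.19]), 0.267)
```

View pics/sc4.png

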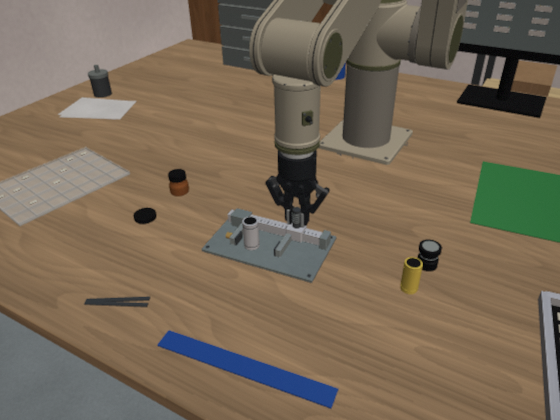

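View pics/w4.png

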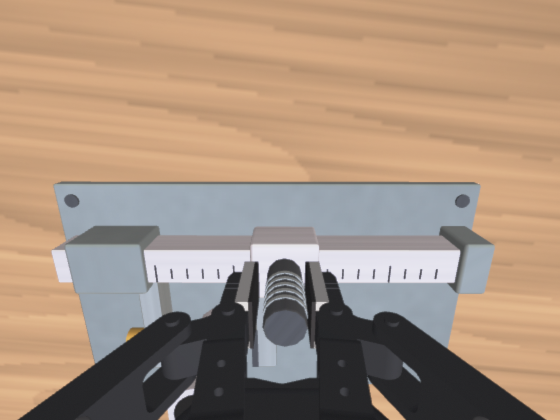

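The post (285,300) is between the fingers and has followed them. Now fine steps.

```bash
cat > step.py <<'E'
from h import *
import sys
f0=np.array(eval(sys.argv[1]));y=float(sys.argv[2]);ds=float(sys.argv[3]);y1=float(sys.argv[4]);lim=float(sys.argv[5])
while y>y1:
    y-=ds;manip.move_l(G(-35,y,.046),vel=.01)
    a=np.array([(F(3)-f0)[:2]@YV for _ in range(4)]);p=(np.array(manip.get_tool_pos())[:2]-O)@YV*1e3
    print('%.2f %.2f'%(y,p),a.round(1),'%.1f'%manip.get_t())
    if a.mean()>lim: break
E
python3 step.py '[0.05,0,0]' 8 1 -8 3.8
```

```text
7.00 7.00 [ 0.2 -0.3 -0.  -0.3] 20.0
6.00 6.21 [2.1 1.8 1.5 2.3] 20.4
5.00 5.06 [3.  2.7 3.  2.7] 20.7
4.00 3.93 [1.9 1.8 2.7 2. ] 21.1
3.00 2.92 [2.7 2.1 2.4 2. ] 21.4
2.00 2.03 [3.1 2.8 3.  3.4] 21.8
1.00 1.01 [4.4 3.7 3.9 3.5] 22.1
```

```bash
python3 step.py '[0.05,0,0]' 1 .5 -2.5 5; echo; python3 step.py '[0.05,0,0]' -2.5 .2 -7 4.9
```

```text
0.50 0.51 [4.4 3.6 4.  3.4] 22.4
0.00 -0.02 [3.9 3.9 3.7 3.8] 22.8
-0.50 -0.53 [3.6 4.1 3.5 3.6] 23.1
-1.00 -1.02 [3.5 3.7 3.6 4.1] 23.5
-1.50 -1.53 [3.7 4.3 3.6 3.4] 23.9
-2.00 -2.02 [3.3 3.5 3.7 4.2] 24.2
-2.50 -2.52 [4.1 3.8 4.2 4.1] 24.6

-2.70 -2.69 [3.9 4.1 3.9 4. ] 24.9
-2.90 -2.89 [3.9 4.1 4.4 3.9] 25.2
-3.10 -3.11 [4.2 3.7 4.4 4.2] 25.6
-3.30 -3.32 [3.6 4.1 4.4 4.2] 25.9
-3.50 -3.50 [4.4 4.  4.1 3.8] 26.3
-3.70 -3.73 [3.9 3.7 4.  3.7] 26.6
-3.90 -3.88 [4.5 4.3 4.2 4.4] 27.0
-4.10 -4.13 [4.  4.3 4.2 3.9] 27.4
-4.30 -4.31 [4.8 4.  3.7 4.2] 27.7
-4.50 -4.51 [3.7 4.2 4.  4.6] 28.1
-4.70 -4.72 [3.3 4.3 4.3 4.5] 28.4
-4.90 -4.92 [4.3 3.8 4.1 4.2] 28.8
-5.10 -5.11 [4.1 3.7 4.3 3.7] 29.1
-5.30 -5.32 [3.7 4.2 4.4 3.8] 29.4
-5.50 -5.52 [4.2 4.1 4.3 4.4] 29.8
-5.70 -5.71 [3.9 4.3 3.7 4.1] 30.1
-5.90 -5.89 [3.7 4.  3.5 3.6] 30.5
-6.10 -6.12 [4.5 4.1 3.6 4.2] 30.9
-6.30 -6.31 [4.1 3.9 4.2 3.9] 31.2
-6.50 -6.51 [4.1 4.2 4.2 4.1] 31.6
-6.70 -6.70 [4.2 4.7 4.2 4. ] 31.9
-6.90 -6.92 [4.3 4.  4.  4.1] 32.2
-7.10 -7.09 [3.8 3.7 4.1 4.1] 32.6
```

```bash
python3 - <<'E'
from h import *
c=cap('scene');cv2.imwrite('pics/sc5.png',cv2.resize(c['image'][190:290,190:350,::-1],None,fx=5,fy=5,interpolation=2))
from scipy.optimize import least_squares
for n in('side','scene'):
    W=cloud(manip.capture(n));q=(W[...,:2]-O);gx=q@XV*1e3;gy=q@YV*1e3
    m=(W[...,2]>.034)&(W[...,2]<.07)&(abs(gx-25)<25)&(abs(gy+35)<25);P=np.c_[gx[m],gy[m]]
    r=least_squares(lambda p:np.hypot(*(P-p[:2]).T)-p[2],[25,-35,16],loss='soft_l1',f_scale=1);print(n,'tube',r.x.round(1))
E
```

```text
side tube [ 24.3 -38.9  16. ]
scene tube [ 25.3 -39.6  16.1]
```

View pics/sc5.png

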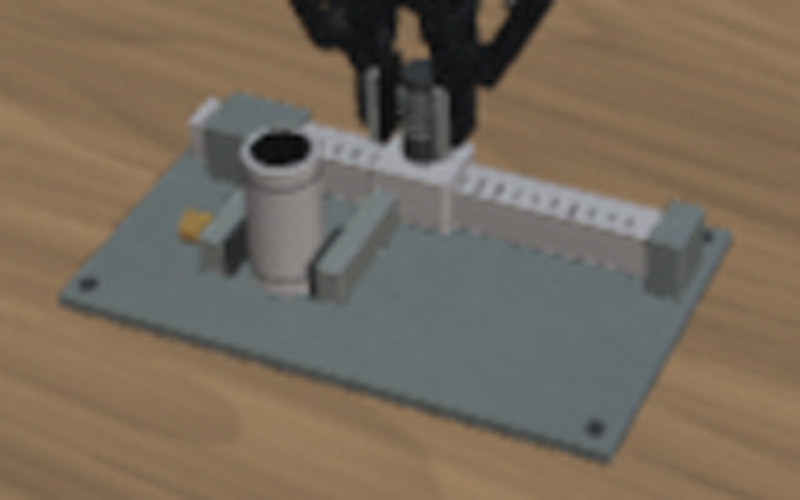

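The crop shows the tube upright and riding on the moving pad (320,280), with almost no gap left to the fixed pad (235,250). I'll continue.

```bash
python3 step.py '[0.05,0,0]' -7.1 .2 -11 4.75
```

```text
-7.30 -7.33 [4.4 4.2 4.  3.8] 33.1
-7.50 -7.51 [4.  3.8 4.4 4. ] 33.5
-7.70 -7.73 [4.  4.4 4.4 3.7] 33.8
-7.90 -7.92 [4.4 3.9 4.6 4. ] 34.1
-8.10 -8.11 [4.5 3.8 4.1 3.9] 34.5
-8.30 -8.31 [4.4 3.9 4.1 3.8] 34.9
-8.50 -8.53 [3.5 3.9 4.1 4.1] 35.2
-8.70 -8.71 [4.  4.5 4.  4.2] 35.5
-8.90 -8.91 [4.  4.1 4.3 4. ] 35.9
-9.10 -9.10 [4.5 4.1 3.7 3.9] 36.2
-9.30 -9.32 [4.2 3.9 4.2 3.6] 36.6
-9.50 -9.50 [4.2 3.9 3.7 4.2] 37.0
-9.70 -9.71 [4.2 4.3 4.2 4.2] 37.3
-9.90 -9.93 [3.6 4.5 4.1 3.9] 37.6
-10.10 -10.04 [4.2 4.3 4.2 4.6] 38.0
-10.30 -10.22 [5.  4.4 5.  4.8] 38.4
```

```bash
python3 step.py '[0.05,0,0]' -10.3 .1 -11.4 5.85
```

```text
-10.40 -10.25 [5.4 5.  5.2 5.4] 38.7
-10.50 -10.33 [5.8 5.7 5.1 5.4] 39.0
-10.60 -10.36 [5.3 5.4 5.8 5.5] 39.4
-10.70 -10.44 [6.  6.1 6.1 6.1] 39.8
```

Total push is 6.1 N, made up of 3 N friction plus about 3 N on the pad. I'll back off, lift clear and check.

```bash
python3 - <<'E'
from h import *
manip.move_l(G(-35,-8.2,.046),vel=.02);manip.pause(.2);print(st())
manip.gripper_to(.5);print(st())
manip.move_l(G(-35,-8.2,.15),vel=.1)
manip.move_l(G(45,-10,.20),vel=.2);manip.pause(.2)
W={n:cap(n,n+'6.png') for n in('wrist','side','scene')};print(st())
im=W['scene']['image'][190:290,190:350,::-1];cv2.imwrite('pics/z6.png',cv2.resize(im,None,fx=5,fy=5,interpolation=2))
im=W['wrist']['image'][50:230,150:430,::-1];cv2.imwrite('pics/zw6.png',cv2.resize(im,None,fx=2.8,fy=2.8,interpolation=2))
from scipy.optimize import least_squares
for n in('side','scene'):
    w=cloud(W[n]);q=(w[...,:2]-O);gx=q@XV*1e3;gy=q@YV*1e3
    for z0,z1 in((.034,.05),(.05,.07)):
        m=(w[...,2]>z0)&(w[...,2]<z1)&(abs(gx-25)<25)&(abs(gy+42)<22);P=np.c_[gx[m],gy[m]]
        r=least_squares(lambda p:np.hypot(*(P-p[:2]).T)-16,[25,-42],loss='soft_l1',f_scale=1);print(n,z0,'tube',r.x.round(1))
E
```

```text
('t 40.23', array([ 0.518 , -0.0124,  0.0461]), array([ 0.34, -0.1 ,  0.05]), 0.27)
('t 40.63', array([ 0.5179, -0.0121,  0.046 ]), array([ 0.2 ,  0.26, -0.1 ]), 0.496)
('t 42.88', array([ 0.5971, -0.0058,  0.1997]), array([ 0.08, -0.07,  0.01]), 0.502)
side 0.034 tube [ 24.5 -41.8]
side 0.05 tube [ 24.3 -41.7]
scene 0.034 tube [ 25.7 -42.6]
scene 0.05 tube [ 25.3 -42.7]
```

View pics/z6.png

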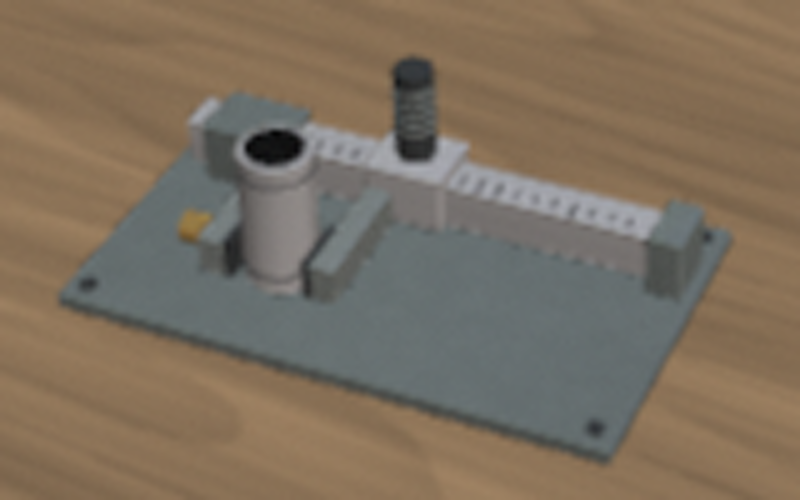

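View pics/zw6.png

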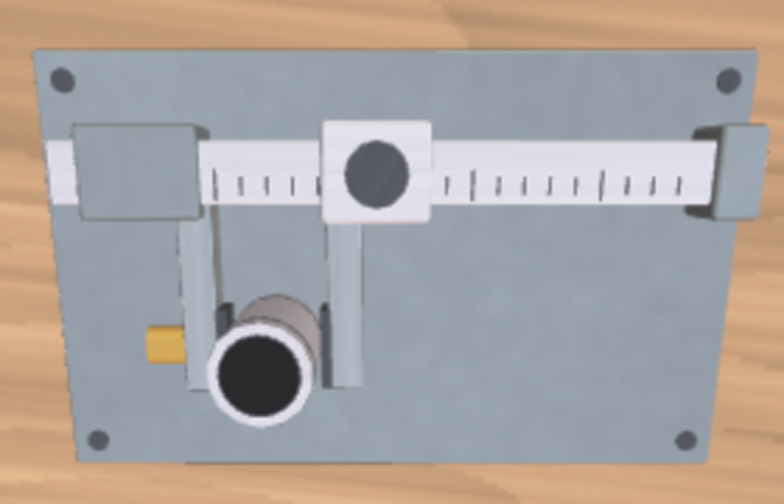

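View pics/side6.png

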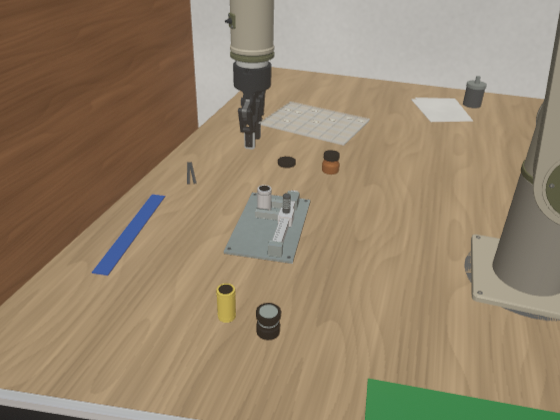

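The scene crop shows the tube upright between the two pads (235,255 and 320,275), with the jaw square. The robot is clear, and the other objects are where they were in the side view. Handing in.

```bash
python3 - <<'E'
from h import *
manip.close_job();print('closed')
E
```

```text
the job is handed in; nothing more can be done
closed
```

I stood the aluminium tube on the bed between the jaws, let go of it, then slid the jaw closed by pushing the thumb post. I handed the job in at about 43 s of the 70 s limit.

**Measuring force:** the push on the post ended at 6.1 N. Taking off the stated 3 N of friction leaves about 3 N on the pad, well below the roughly 7 N that tips the jaw. This is inferred from the wrist force (readings scattered by a few tenths of a newton), not measured at the pad. After contact the force rose by about 1 N per 0.2 mm, which matches the jaw's spring. I then backed off and lifted clear.

**Last checks:**
- **Tube:** the images show it upright, centred within about 1 mm of mid-pad, with both pads against it and the jaw looking square.
- **Robot and bystanders:** the robot was touching nothing, and by eye in the side view the other objects had not moved.

**What disagreed:**
- **Fixed pad position:** my first reading put it about 4 mm too far out (−53.7 mm; contact implied about −58 mm). I probably took the lower edge of its face for the top one. As a result the moving jaw pushed the tube about 12 mm along the bed, still upright, before it reached the fixed pad.
- **Jaw position:** the jaw face worked out from the finger position differs by about 1.6 mm from the one implied by the tube fit. I put this down to camera calibration and finger position error.

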